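# Hand in the room key tag

### The arm

A 7-joint arm with a two-finger parallel gripper is mounted at the origin on the work surface. World frame = base frame: x ahead of the robot, y to its left, z up, the work surface at z = 0. Lengths are in m, angles in rad, forces in N, time in s.
With the tool pointing down it reaches from about 0.425 to 0.875 m from the base axis. Payload 9.9 kg.
Tool frame: the origin (TCP) lies at the very end of the fingers, on their centre line; the grasp point (between the pads) lies 19 mm behind it; z points along the fingers, y is the line along which they close (so a half turn about z gives the same grasp; the last joint's range is limited). The gripper opens to 85 mm and grips with 20 to 120 N. Pads are 22 mm wide; open, the fingers measure 114 mm over their backs; the gripper's body (76 mm by 85 mm) begins 54 mm behind the grasp point. The pads swing forward as they close: fully open they stand 13 mm farther back than shut.
Start: joints at [1.081, 0.576, 0.025, 1.437, -0.015, 1.129, -0.057], TCP at [0.266, -0.62, 0.231] pointing down, gripper open.
Joint ranges: [-2.76, 2.76], [-0.34, 2.15], [-1.52, 1.57], [0.19, 2.46], [-1.09, 4.23], [0.17, 1.99], [-2.82, 2.82]. Speed limits (rad/s): [2.22, 2.22, 3.01, 3.01, 3.14, 3.14, 3.14].

### API

Orientations are given as a 3x3 rotation matrix whose columns are the frame's x, y, z axes.
In Python, from station import env gives the robot as it stands.
- The arm moves only by the shell command python3 -m creep 'ROWS' [OPENING] [FORCE]. ROWS is JSON, a list of rows, each a list of 4 numbers: the shift along the world's x, y, z in cm, then the turn about the world's z in rad. In form: [[dx, dy, dz, spin], ...]. A call has 1 to 20 rows; each row shifts and turns the commanded pose from where the row before left it; what a row does not reach is not made up. A row lasts 1/8 s, in which the tool goes at most 62.5 mm and 10.7 degrees, less where a joint would pass 70% of its speed; a pose out of reach is approached as far as the arm can. A call with a gripper value outside its range is refused whole. OPENING is the closure, from 0 (fully open) to 1 (shut), set as the call begins (- or left out, the last holds). The fingers move at their own pace and stop on an object; FORCE is the grip in N (left out, the last holds). Time passes only in rows, so rows that do not move let the fingers close. It gives the time, the measured TCP pose, the force, the opening and the grip force at its end, in the units of the state.
- env.get_state(): the state, without advancing time (a new reading comes with each control period).
- env.snapshot(name): name is "scene" or "top"; returns the picture (400x640x3 uint8, blue, green, red); there is no depth.
- env.calibration(name): a dict with "fx", "fy", "cx", "cy" (pixels), "extrinsics" (4x4, takes a point from camera to world coordinates). Camera axes: x right, y up, looking along -z (the intrinsics and any distortion apply to the point x, -y, -z); pixel columns grow to the right and rows downward; lengths in m; the calibration is good to about 2 mm. A picture is of the moment at which its call begins. calibration takes no time and is no camera call.
- env.hand_in(): hands the job in; it is judged then, once.
The state is a dict: "t": time; "joint_positions": joint angles; "joint_vel": joint speeds; "tau": joint torques, N m; "tool_pos": TCP position; "eef_rot": TCP orientation; "ft_force": force on the tool from outside, world axes, zero at the start; "moment": the same for the moment, N m; "opening": finger opening in m; "grasp_force": force on a finger pad.
Only numpy, scipy, OpenCV 4.12 (cv2) and the standard library are available. Lean on these libraries where they do the work, as an engineer would, in place of code of your own. Each camera call takes 0.05 s, during which the arm holds its last target. There are 200 camera calls.

### The job

Hand in the room key: put the flat wooden key tag on the brass sill of the key returns box and push it through the slot so that it drops right inside. Leave the shoe polish box and the shoehorn lying where they are.

Things in the scene. Friction and masses are not known exactly. Their poses are not given: they have to be found in the camera images.
- key_tag: Flat rectangular dark wooden hotel key tag with a small brass eyelet near one end, 90 mm (its x) by 45 mm (its y) by 14 mm thick, about 60 g, loose, lying flat on the marble. Origin: centre of its underside; z up. Either end may go in first.
- returns_box: Fixed wooden box, 170 wide (sizes in mm). Origin: marble level, under the middle of the slot's outer face; x points inward. Brass sill: x -160 to 0, top z 95. Front plate: x 0 to 5, top z 140; slot y -29 to 29, z 95 to 119. Sill guides, 16 high, narrow from 104 apart at x -45 to the slot. Hollow x 5 to 159, floor z 6, fixed clear lid at z 144: a tag pushed till its tail is at the plate drops in.
- polish_box: Black japanned tin shoe polish box, 78 mm (x) by 103 mm (y) by 41 mm high, loose on the marble. Origin: centre of its underside. To be left alone.
- shoehorn: Ivory-coloured resin shoehorn lying flat, 172 mm long (its y), up to 42 mm wide, 4 mm thick with rims to 8 mm, loose on the marble. Origin: underside, about mid-length. To be left alone.
Mind the look-alikes: they are no part of the job. There is more than one size of the key_tag; the job needs the largest.

How it is judged:
By the outcome, as a careful person would: the job done as asked, in the order asked, and still so for the second after the job is handed in, with the robot touching nothing.
It also fails if it takes over 45 s, if anything falls off the work surface, if the arm or the gripper's body presses on something with over 40 N, if the wrist force passes 120 N, or if a joint passes its speed limit or range.

## Working session

There is one attempt and no reset: what is moved stays moved. The work goes in short steps, Python scripts to look and compute and a shell command to move; the robot and the scene stay as the last step left them, time stands still between calls to the robot, and variables do not carry over. Pictures are saved under pics/ and viewed, at most 10 in all, crops included, and the job is handed in when it is done.

```bash
mkdir -p pics; python3 - <<'E'
from station import env
import cv2,numpy as np
for n in("scene","top"):
    im=env.snapshot(n); cv2.imwrite(f"pics/{n}0.png",im)
    c=env.calibration(n); print(n,{k:(np.round(v,4).tolist()) for k,v in c.items() if not isinstance(v,str)})
s=env.get_state();print(s['t'],s['tool_pos'],np.round(s['eef_rot'],2).tolist(),s['opening'])
E
```

```text
scene {'fx': 406.2198, 'fy': 406.2198, 'cx': 320.5492, 'cy': 198.793, 'extrinsics': [[0.8404, -0.2979, 0.4528, 0.9257], [0.5417, 0.4347, -0.7194, -0.7793], [0.0175, 0.8498, 0.5268, 0.5034], [0.0, 0.0, 0.0, 1.0]]}
top {'fx': 390.0038, 'fy': 390.0038, 'cx': 324.0913, 'cy': 201.8119, 'extrinsics': [[-0.1022, 0.9741, -0.2017, 0.3306], [-0.9947, -0.1013, 0.0153, -0.1229], [-0.0055, 0.2022, 0.9793, 1.0081], [0.0, 0.0, 0.0, 1.0]]}
0.1 [ 0.26629019 -0.61979386  0.2305336 ] [[0.92, 0.39, -0.0], [0.39, -0.92, 0.0], [-0.0, -0.0, -1.0]] 0.0853519990146148
```

View pics/scene0.png

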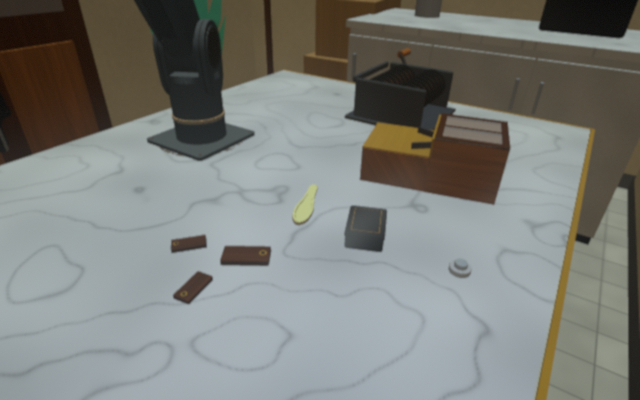

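View pics/top0.png

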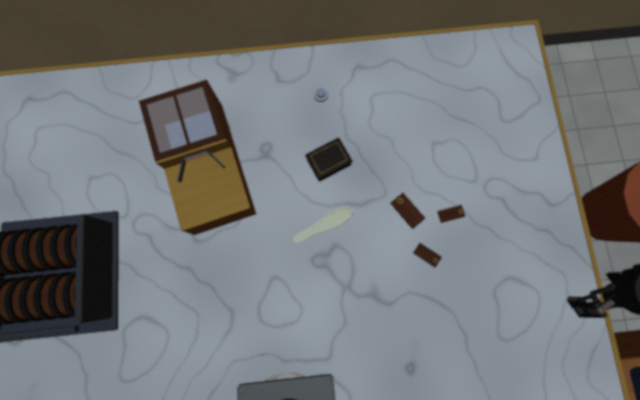

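The top view shows three tags. The largest is at about (408,210), the sill at (210,190), the box at (180,120), the polish box at (328,159) and the shoehorn at (323,225). In the scene view the large tag is at (246,256). Next I'll measure the tags and the sill.

```bash
cat > h.py <<'E'
from station import env
import cv2,numpy as np
def ray(n,uv,z):
    c=env.calibration(n);E=np.array(c['extrinsics']);uv=np.atleast_2d(uv).astype(float)
    d=np.c_[(uv[:,0]-c['cx'])/c['fx'],-(uv[:,1]-c['cy'])/c['fy'],-np.ones(len(uv))]@E[:3,:3].T
    return (E[:3,3]+d*((z-E[2,3])/d[:,2])[:,None])[:,:2]
def rect(n,m,z):
    """masked blob contours -> world minAreaRect (centre, long, short, long-axis angle)"""
    out=[]
    for c in cv2.findContours(m.astype(np.uint8),cv2.RETR_EXTERNAL,cv2.CHAIN_APPROX_NONE)[0]:
        if cv2.contourArea(c)<80: continue
        p=ray(n,c[:,0],z); b=cv2.boxPoints(cv2.minAreaRect((p*1000).astype(np.float32)))/1000
        e=[b[1]-b[0],b[2]-b[1]]; e.sort(key=np.linalg.norm)
        out.append((c[:,0].mean(0).round(),b.mean(0).round(4),np.linalg.norm(e[1]).round(4),np.linalg.norm(e[0]).round(4),np.arctan2(e[1][1],e[1][0]).round(3),b.round(3).tolist()))
    return out
E
python3 - <<'E'
from h import *
im=cv2.imread("pics/top0.png");hsv=cv2.cvtColor(im,cv2.COLOR_BGR2HSV)
roi=np.zeros(im.shape[:2],bool);roi[180:280,370:480]=1
m=roi&(im.max(2)<125)&(hsv[...,1]>60)
for r in rect("top",m,.012):print(r)
roi[:]=0;roi[130:240,150:265]=1
m=roi&(hsv[...,0]>12)&(hsv[...,0]<30)&(hsv[...,1]>130)&(im[...,2]>110)
for r in rect("top",m,.095):print("sill",r)
a,b,c,d=im[185],0,0,0
cv2.imwrite("pics/crop.png",cv2.resize(im[70:250,130:270],None,fx=3,fy=3,interpolation=2))
s=cv2.imread("pics/scene0.png")[100:210,350:520]
cv2.imwrite("pics/crop2.png",np.vstack([cv2.resize(s,None,fx=4,fy=4,interpolation=2)]))
E
```

```text
(array([427., 255.]), array([ 0.3726, -0.384 ], dtype=float32), np.float32(0.0603), np.float32(0.0272), np.float32(0.868), [[0.34299999475479126, -0.39800000190734863], [0.3630000054836273, -0.41600000858306885], [0.4020000100135803, -0.3700000047683716], [0.38199999928474426, -0.35199999809265137]])
(array([451., 213.]), array([ 0.4715, -0.4619], dtype=float32), np.float32(0.0608), np.float32(0.0266), np.float32(-1.414), [[0.45399999618530273, -0.4339999854564667], [0.46299999952316284, -0.49399998784065247], [0.48899999260902405, -0.49000000953674316], [0.47999998927116394, -0.4300000071525574]])
(array([407., 210.]), array([ 0.4913, -0.351 ], dtype=float32), np.float32(0.0835), np.float32(0.0395), np.float32(0.574), [[0.44600000977516174, -0.3569999933242798], [0.46700000762939453, -0.38999998569488525], [0.5370000004768372, -0.3449999988079071], [0.515999972820282, -0.31200000643730164]])
sill (array([205., 185.]), array([0.5838, 0.1418], dtype=float32), np.float32(0.1644), np.float32(0.1591), np.float32(-1.339), [[0.4880000054836273, 0.20399999618530273], [0.5249999761581421, 0.04399999976158142], [0.6800000071525574, 0.07999999821186066], [0.6420000195503235, 0.23999999463558197]])
```

View pics/crop.png

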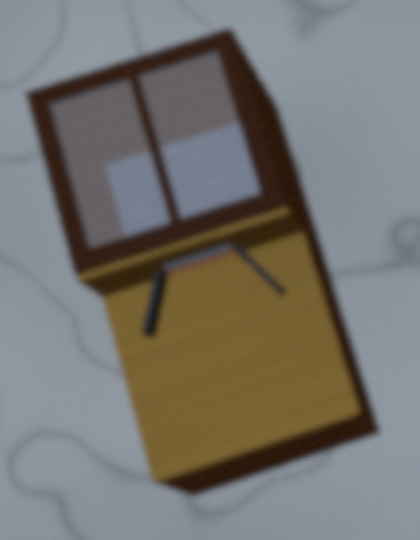

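View pics/crop2.png

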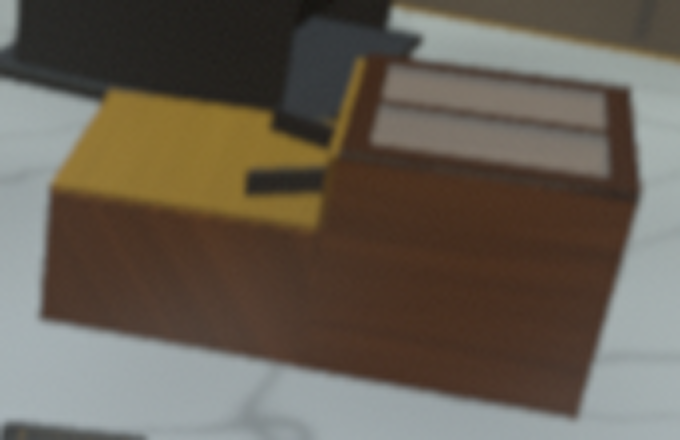

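The crops show these box features, in full top-image pixels:
- Sill outer corners at (182,231) and (251,207).
- Slot ends at about (185,160) and (208,152).
- Plate top edge from (157,161) to (227,139).

I'll fit the box frame from these points.

```bash
python3 - <<'E'
from h import *
f=lambda p,z:ray("top",np.array(p)/3+[129.67,69.67],z)
A=f([[157,482],[362,412]],.095); S=f([[165,270],[233,245]],.095); T=f([[80,272],[290,207]],.141); B=f([[28,92],[230,30]],.144)
for n,P in zip(("outer","slot","plate","back"),(A,S,T,B)):
    d=P[1]-P[0]; print(n,P.round(4).tolist(),"len",np.linalg.norm(d).round(4),"mid",P.mean(0).round(4),"normal",np.arctan2(d[0],-d[1]).round(3))
for P in (S,T,B):
    d=P.mean(0)-A.mean(0); print(np.linalg.norm(d).round(4),np.arctan2(d[1],d[0]).round(3))
g=lambda p,z:ray("scene",np.array(p)/4+[349.6,99.6],z)
print(g([[52,187],[108,90],[318,230]],.095).round(3).tolist(),g([[365,57],[632,88],[638,190],[330,155]],.144).round(3).tolist())
im=cv2.imread("pics/scene0.png");roi=np.zeros(im.shape[:2],bool);roi[225:320,150:290]=1
for r in rect("scene",roi&(im.max(2)<110),.007):print(r[:5])
E
```

```text
outer [[0.4849, 0.2034], [0.5242, 0.0392]] len 0.1688 mid [0.5046 0.1213] normal 0.235
slot [[0.6588, 0.1919], [0.6745, 0.1356]] len 0.0584 mid [0.6667 0.1637] normal 0.271
plate [[0.6475, 0.2418], [0.6838, 0.0768]] len 0.1689 mid [0.6657 0.1593] normal 0.216
back [[0.8015, 0.2796], [0.8387, 0.1165]] len 0.1673 mid [0.8201 0.1981] normal 0.224
0.1675 0.256
0.1655 0.231
0.3247 0.239
[[0.528, 0.039], [0.484, 0.204], [0.683, 0.074]] [[0.647, 0.235], [0.802, 0.279], [0.838, 0.119], [0.684, 0.068]]
(array([193., 287.]), array([ 0.4737, -0.4638], dtype=float32), np.float32(0.0704), np.float32(0.0365), np.float32(-1.39))
(array([246., 256.]), array([ 0.4915, -0.3506], dtype=float32), np.float32(0.0905), np.float32(0.054), np.float32(0.554))
(array([188., 244.]), array([ 0.3754, -0.386 ], dtype=float32), np.float32(0.065), np.float32(0.0419), np.float32(0.875))
```

Both views agree on the two poses I need:
- **Box:** origin at (0.661, 0.158), yaw 0.232.
- **Large tag:** centre at (0.4914, -0.351), yaw 0.57.

I'll grasp 25 mm toward its tail, at (0.470, -0.3645).

```bash
python3 -m creep '[[2.55,3.19,-1.5,0.0215],[2.55,3.19,-1.5,0.0215],[2.55,3.19,-1.5,0.0215],[2.55,3.19,-1.5,0.0215],[2.55,3.19,-1.5,0.0215],[2.55,3.19,-1.5,0.0215],[2.55,3.19,-1.5,0.0215],[2.55,3.19,-1.5,0.0215],[0,0,0,0],[0,0,0,0]]' 0 40
python3 - <<'E'
from h import *
cv2.imwrite("pics/a.png",np.vstack([cv2.resize(env.snapshot("scene")[150:310,130:350],None,fx=2.5,fy=2.5)]))
E
```

```text
t: 1.35
tool_pos: [0.47, -0.3654, 0.1111]
eef_rot: [[0.838, 0.546, -0.001], [0.546, -0.838, -0.0], [-0.001, -0.0, -1.0]]
ft_force: [-0.6, -0.3, -0.5]
opening: 0.0854
grasp_force: 0.0
```

View pics/a.png

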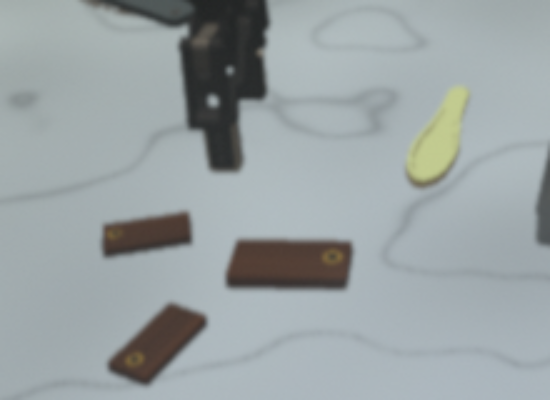

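The crop shows the open fingers hovering behind the large tag, which is centred at crop pixel (290,263), with its neighbours clear. I'll partly close the fingers, then descend and grip.

```bash
python3 -m creep '[[0,0.1,-2,0],[0,0,-3,0],[0,0,-3,0],[0,0,-1.7,0],[0,0,-1,0],[0,0,0,0]]' 0.2 40; python3 -m creep '[[0,0,0,0],[0,0,0,0],[0,0,0,0],[0,0,0,0],[0,0,0,0],[0,0,0,0],[0,0,0,0],[0,0,0,0]]' 1 50
```

```text
t: 2.15
tool_pos: [0.4703, -0.3643, 0.0042]
eef_rot: [[0.838, 0.546, -0.0], [0.546, -0.838, 0.0], [-0.0, -0.0, -1.0]]
ft_force: [-1.0, 0.1, -0.2]
opening: 0.0683
grasp_force: 0.0
t: 3.15
tool_pos: [0.4709, -0.3644, 0.0055]
eef_rot: [[0.838, 0.546, 0.001], [0.546, -0.838, -0.001], [0.001, 0.002, -1.0]]
ft_force: [-0.8, 0.4, 6.0]
opening: 0.0435
grasp_force: 51.0
```

```bash
python3 -m creep '[[0,0,2,0],[0,0,5,0],[0,0,5,0],[0,0,5,0]]'; python3 -m creep '[[1.06,4.23,0,-0.0288],[1.06,4.23,0,-0.0288],[1.06,4.23,0,-0.0288],[1.06,4.23,0,-0.0288],[1.06,4.23,0,-0.0288],[1.06,4.23,0,-0.0288],[1.06,4.23,0,-0.0288],[1.06,4.23,0,-0.0288],[1.06,4.23,0,-0.0288],[1.06,4.23,0,-0.0288],[1.06,4.23,0,-0.0288],[1.06,4.23,0,-0.0288],[0,0,0,0],[0,0,0,0],[0,0,0,0]]'
python3 - <<'E'
from h import *
s=cv2.resize(env.snapshot("scene")[60:210,340:530],None,fx=3,fy=3);t=cv2.resize(env.snapshot("top")[70:250,130:270],None,fx=2.5,fy=2.5)
o=np.zeros((450,570+350,3),np.uint8);o[:,:570]=s;o[:,570:]=t[:450];cv2.imwrite("pics/b.png",cv2.resize(o,None,fx=.86,fy=.86))
E
```

```text
t: 3.65
tool_pos: [0.4704, -0.3639, 0.1766]
eef_rot: [[0.838, 0.546, 0.001], [0.546, -0.838, -0.0], [0.0, 0.001, -1.0]]
ft_force: [1.1, -0.4, -0.5]
opening: 0.0431
grasp_force: 51.1
t: 5.52
tool_pos: [0.5976, 0.1421, 0.1746]
eef_rot: [[0.974, 0.228, 0.0], [0.228, -0.974, -0.001], [0.0, 0.001, -1.0]]
ft_force: [-0.4, -0.5, -0.4]
opening: 0.0433
grasp_force: 51.1
```

View pics/b.png

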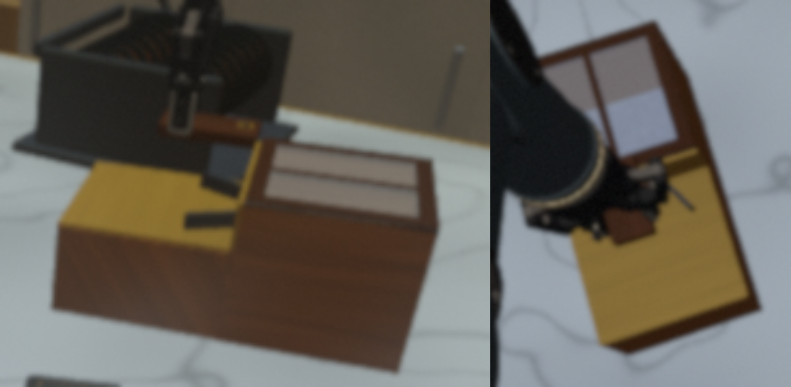

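The tag is held level and points at the slot, but its nose would be over the plate if I went straight down. I'll back off 2.2 cm, descend, then advance.

```bash
python3 -m creep '[[-2.14,-0.5,0,0],[0,0,-3,0],[0,0,-3,0],[0,0,-1,0],[0,0,-0.3,0],[0,0,0,0],[0,0,0,0]]'
python3 - <<'E'
from h import *
s=cv2.resize(env.snapshot("scene")[80:180,350:500],None,fx=5,fy=5);cv2.imwrite("pics/c.png",s)
E
```

```text
t: 6.5
tool_pos: [0.5768, 0.1387, 0.1022]
eef_rot: [[0.973, 0.23, 0.001], [0.23, -0.973, 0.0], [0.001, -0.0, -1.0]]
ft_force: [-0.6, 0.1, -0.5]
opening: 0.0432
grasp_force: 51.1
```

View pics/c.png

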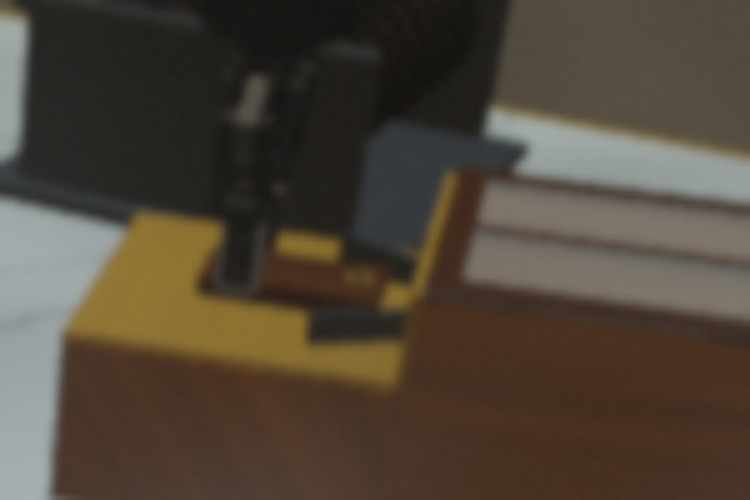

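The tag is just above the sill between the guides, with its nose about 1–2 cm from the slot. Now I'll advance gently.

```bash
python3 -m creep '[[0.85,0.2,0,0],[0.85,0.2,0,0],[0.85,0.2,0,0],[0.85,0.2,0,0],[0,0,0,0],[0,0,0,0]]'
```

```text
t: 7.3
tool_pos: [0.61, 0.1465, 0.1011]
eef_rot: [[0.973, 0.23, -0.001], [0.23, -0.973, -0.0], [-0.001, -0.0, -1.0]]
ft_force: [-0.6, -0.1, -1.5]
opening: 0.0432
grasp_force: 51.1
```

The nose is inside the slot with no contact force. I'll release a little, lift, back off behind the tail and close the fingers.

```bash
python3 -m creep '[[0,0,0,0],[0,0,0,0],[0,0,0,0],[0,0,0,0]]' 0.33; python3 -m creep '[[0,0,1,0],[0,0,3,0],[0,0,2,0],[-2.3,-0.54,0,0],[-2.3,-0.54,0,0],[0,0,0,0]]'; python3 -m creep '[[0,0,0,0],[0,0,0,0],[0,0,0,0],[0,0,0,0],[0,0,0,0],[0,0,0,0]]' 1
python3 - <<'E'
from h import *
s=cv2.resize(env.snapshot("scene")[80:180,350:500],None,fx=5,fy=5);cv2.imwrite("pics/d.png",s)
E
```

```text
t: 7.8
tool_pos: [0.6102, 0.1466, 0.1013]
eef_rot: [[0.973, 0.23, 0.0], [0.23, -0.973, 0.0], [0.0, -0.0, -1.0]]
ft_force: [0.8, -1.3, -0.6]
opening: 0.0571
grasp_force: 0.0
t: 8.55
tool_pos: [0.5632, 0.1355, 0.1623]
eef_rot: [[0.973, 0.23, -0.0], [0.23, -0.973, 0.0], [-0.0, -0.0, -1.0]]
ft_force: [-0.3, -0.2, 1.0]
opening: 0.0572
grasp_force: 0.0
t: 9.3
tool_pos: [0.5643, 0.1358, 0.1613]
eef_rot: [[0.973, 0.23, -0.0], [0.23, -0.973, -0.0], [-0.0, 0.0, -1.0]]
ft_force: [-0.1, 0.1, 0.4]
opening: -0.0002
grasp_force: 0.0
```

View pics/d.png

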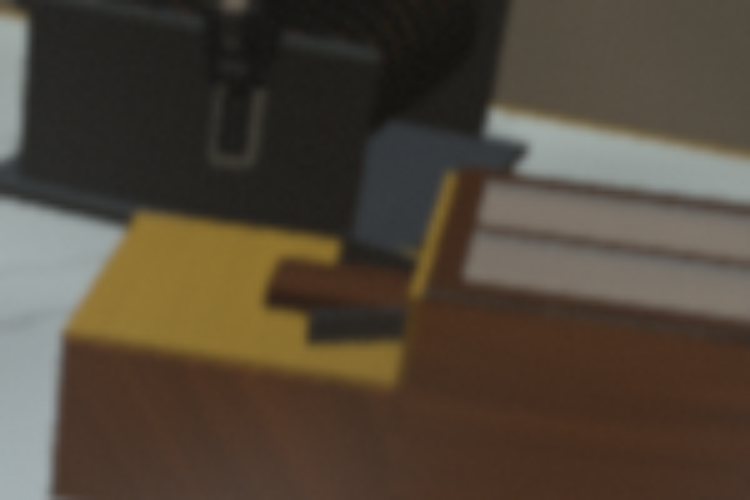

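The tag rests on the sill with its nose in the slot and its tail at crop pixel (270,300). The closed fingers are about 2 cm behind it, so I'll descend and push.

```bash
python3 -m creep '[[0,0,-3,0],[0,0,-2.5,0],[0,0,-0.6,0],[0,0,0,0]]'; python3 -m creep '[[0.8,0.19,0,0],[0.8,0.19,0,0],[0.8,0.19,0,0],[0.8,0.19,0,0],[0.8,0.19,0,0],[0.8,0.19,0,0],[0.8,0.19,0,0],[0.8,0.19,0,0],[0.8,0.19,0,0],[0.5,0.12,0,0],[0,0,0,0],[0,0,0,0]]'
```

```text
t: 9.85
tool_pos: [0.5644, 0.1358, 0.1005]
eef_rot: [[0.973, 0.23, -0.0], [0.23, -0.973, -0.0], [-0.0, 0.0, -1.0]]
ft_force: [-0.1, -0.5, -0.8]
opening: 0.0003
grasp_force: 0.0
t: 11.35
tool_pos: [0.641, 0.154, 0.1002]
eef_rot: [[0.973, 0.23, -0.0], [0.23, -0.973, -0.0], [-0.0, 0.0, -1.0]]
ft_force: [0.6, -0.5, -0.1]
opening: -0.0
grasp_force: 0.0
```

Now the last centimetre, in small steps.

```bash
python3 -m creep '[[0.2,0.05,0,0],[0.2,0.05,0,0],[0.2,0.05,0,0],[0.2,0.05,0,0],[0,0,0,0],[0,0,0,0]]'
python3 - <<'E'
from h import *
s=cv2.resize(env.snapshot("scene")[80:210,350:520],None,fx=2.6,fy=2.6);t=cv2.resize(env.snapshot("top")[70:200,130:270],None,fx=2.6,fy=2.6)
cv2.imwrite("pics/e.png",np.hstack([s,t]))
E
```

```text
t: 12.1
tool_pos: [0.6488, 0.1559, 0.1]
eef_rot: [[0.973, 0.23, -0.001], [0.23, -0.973, -0.0], [-0.001, 0.0, -1.0]]
ft_force: [-2.8, -1.2, -0.9]
opening: 0.0002
grasp_force: 0.0
```

View pics/e.png

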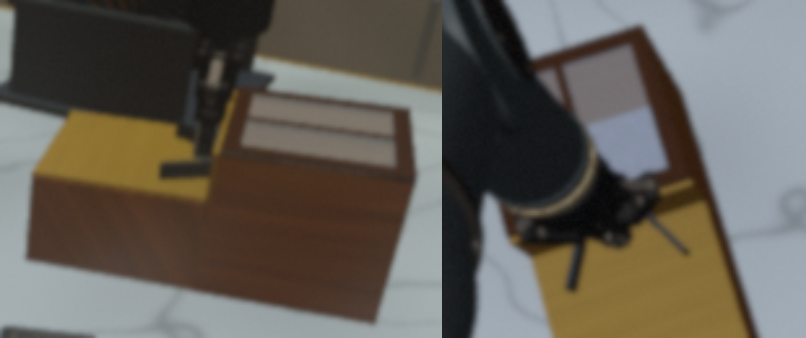

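The fingers are at the plate with about 3 N of force, and the tag can't be seen. I'll push gently a little further, then back away and look.

```bash
python3 -m creep '[[0.1,0.02,0,0],[0.1,0.02,0,0],[0,0,0,0]]'; python3 -m creep '[[-1,-0.24,0,0],[-2,-0.48,0,0],[-2,-0.48,2,0],[-3,-0.7,4,0],[-1,-4,3,0],[-1,-5,0,0],[-1,-5,0,0],[-1,-5,0,0],[0,-5,0,0],[0,-5,0,0],[0,0,0,0],[0,0,0,0]]'
python3 - <<'E'
from h import *
s=cv2.resize(env.snapshot("scene")[80:210,350:520],None,fx=2.6,fy=2.6);t=cv2.resize(env.snapshot("top")[70:200,130:270],None,fx=2.6,fy=2.6)
cv2.imwrite("pics/f.png",np.hstack([s,t]))
E
```

```text
t: 12.58
tool_pos: [0.6487, 0.1559, 0.0998]
eef_rot: [[0.973, 0.23, -0.005], [0.23, -0.973, -0.001], [-0.005, 0.0, -1.0]]
ft_force: [-10.8, -2.5, 3.0]
opening: -0.0002
grasp_force: 0.0
t: 14.08
tool_pos: [0.5316, -0.1521, 0.1905]
eef_rot: [[0.973, 0.23, 0.001], [0.23, -0.973, 0.0], [0.001, 0.0, -1.0]]
ft_force: [-0.4, 0.1, 0.4]
opening: -0.0001
grasp_force: 0.0
```

View pics/f.png

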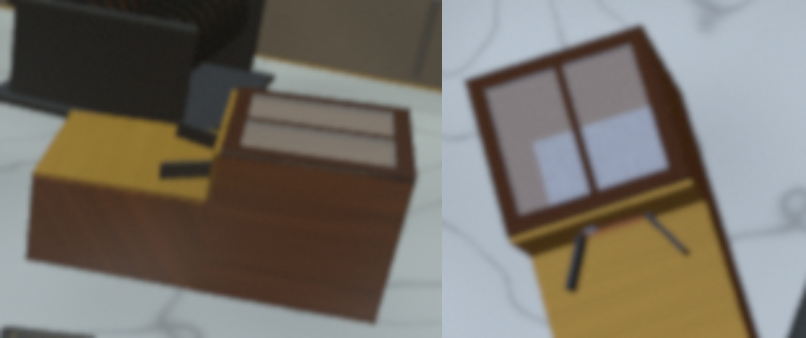

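The sill is empty. I can't see the tag through the lid by eye, so I'll compare this image with the first one.

```bash
python3 - <<'E'
from h import *
a=cv2.imread("pics/top0.png").astype(int);b=env.snapshot("top").astype(int)
A=a[75:175,135:240];B=b[75:175,135:240]
d=(B-A)
print(np.abs(d).max(),[(x.min()+75 if i==0 else x.min()+135, x.max()+75 if i==0 else x.max()+135,len(x)) for i,x in enumerate(np.where(np.abs(d).max(2)>6))])
v=lambda z:cv2.resize(z.astype(np.uint8),None,fx=3.6,fy=3.6,interpolation=2)
cv2.imwrite("pics/g.png",np.hstack([v(B),v(np.clip(d*5+128,0,255))]))
E
```

```text
49 [(np.int64(75), np.int64(174), 10500), (np.int64(135), np.int64(239), 10500)]
```

View pics/g.png

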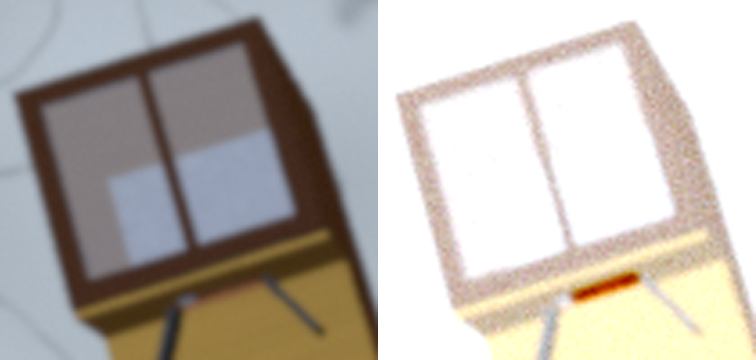

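Exposure has changed overall, but the slot strip at about top pixel (196,156) has turned brown. I need to know whether that is the tag's tail stuck in the slot or the tag lying inside, so I'll check it by the numbers.

```bash
python3 - <<'E'
from h import *
a=cv2.imread("pics/top0.png").astype(int);b=np.mean([env.snapshot("top").astype(float) for _ in range(3)],0)
c=env.calibration("top");E=np.array(c['extrinsics'])
R=np.array([[.973,-.230],[.230,.973]]);O=np.array([.661,.158])
def px(bx,by,z):
    p=np.r_[O+R@[bx,by],z]; q=E[:3,:3].T@(p-E[:3,3]); return c['cx']+c['fx']*q[0]/-q[2], c['cy']+c['fy']*-q[1]/-q[2]
print("tag-coloured mean pre (on table)",a[205:215,402:412].mean((0,1)), "sill",a[190:200,200:210].mean((0,1)),b[190:200,200:210].mean((0,1)))
for n,q in dict(silledge=(0,0,.095),slottop=(0,0,.119),tailtop=(0,0,.109),plateT=(0,0,.14),floor40=(.04,0,.006)).items(): print(n,np.round(px(*q),1))
for by in (-.015,0,.015):
    print("y",by)
    for bx in np.arange(-.012,.026,.003):   # walk along the sill plane
        u,v=px(bx,by,.095); g=lambda im:cv2.getRectSubPix(im.astype(np.float32),(1,1),(u,v)).ravel().round()
        print(round(bx*1000),(round(u),round(v)),g(a),g(b))
E
```

```text
tag-coloured mean pre (on table) [23.12 33.64 55.53] sill [ 49.57  98.06 120.68] [ 64.91666667 125.21       153.22333333]
silledge [198.4 157.5]
slottop [195.2 154.3]
tailtop [196.6 155.6]
plateT [192.3 151.4]
floor40 [205.1 154.4]
y -0.015
-12 (206, 160) [ 49.  97. 119.] [ 64. 123. 151.]
-9 (205, 159) [ 49.  97. 118.] [ 64. 123. 150.]
-6 (205, 158) [ 48.  95. 117.] [ 63. 121. 149.]
-3 (205, 157) [ 48.  92. 115.] [ 63. 118. 147.]
0 (204, 156) [ 50.  85. 110.] [ 61. 107. 140.]
3 (204, 154) [ 63.  79. 102.] [ 54.  89. 125.]
6 (204, 153) [79. 78. 88.] [ 43.  67. 100.]
9 (203, 152) [79. 71. 74.] [31. 51. 78.]
12 (203, 151) [54. 54. 60.] [23. 47. 70.]
15 (203, 150) [26. 43. 56.] [24. 52. 72.]
18 (202, 149) [25. 54. 71.] [34. 70. 92.]
21 (202, 148) [36. 73. 92.] [ 49.  95. 119.]
24 (202, 147) [40. 76. 95.] [ 53.  98. 122.]
y 0
-12 (200, 162) [ 49.  97. 119.] [ 64. 124. 152.]
-9 (199, 161) [ 50.  97. 119.] [ 65. 123. 151.]
-6 (199, 160) [ 49.  96. 118.] [ 64. 122. 150.]
-3 (199, 159) [ 48.  93. 116.] [ 63. 118. 148.]
0 (198, 157) [ 51.  85. 112.] [ 61. 108. 142.]
3 (198, 156) [ 61.  79. 103
[... 216 characters left out ...]
 [32. 68. 89.]
21 (196, 150) [34. 71. 90.] [ 47.  93. 116.]
24 (196, 149) [39. 76. 93.] [ 52.  96. 119.]
y 0.015
-12 (194, 164) [ 50.  98. 120.] [ 64. 125. 152.]
-9 (194, 163) [ 49.  97. 119.] [ 64. 124. 151.]
-6 (193, 162) [ 48.  96. 118.] [ 64. 123. 151.]
-3 (193, 160) [ 49.  94. 117.] [ 63. 120. 149.]
0 (193, 159) [ 50.  87. 112.] [ 61. 109. 143.]
3 (192, 158) [ 61.  80. 103.] [ 55.  92. 128.]
6 (192, 157) [77. 77. 89.] [ 44.  70. 103.]
9 (192, 156) [76. 70. 72.] [31. 51. 78.]
12 (191, 155) [51. 54. 60.] [24. 48. 70.]
15 (191, 154) [25. 42. 55.] [23. 52. 72.]
18 (191, 153) [26. 54. 70.] [33. 70. 91.]
21 (190, 152) [36. 72. 91.] [ 47.  93. 116.]
24 (190, 151) [39. 75. 93.] [ 52.  96. 119.]
```

```bash
python3 - <<'E'
from h import *
b=np.mean([env.snapshot("top").astype(float) for _ in range(3)],0);a=cv2.imread("pics/top0.png").astype(float)
c=env.calibration("top");E=np.array(c['extrinsics']);R=np.array([[.973,-.230],[.230,.973]]);O=np.array([.661,.158])
def px(bx,by,z):
    p=np.r_[O+R@[bx,by],z]; q=E[:3,:3].T@(p-E[:3,3]); return c['cx']+c['fx']*q[0]/-q[2], c['cy']+c['fy']*-q[1]/-q[2]
g=lambda im,p:cv2.getRectSubPix(im.astype(np.float32),(1,1),p).ravel()
print("slot strip (blue a, blue b)");print([(s,round(float(g(a,px(.008,s/1000,.095))[0])),round(float(g(b,px(.008,s/1000,.095))[0]))) for s in range(-32,33,4)])
print("lid ratio b/a green: rows x 20..150, cols y -70..70")
for x in range(20,151,13): print(x,[round(float(g(b,px(x/1000,y/1000,.144))[1]/g(a,px(x/1000,y/1000,.144))[1]),2) for y in range(-70,71,14)])
E
```

```text
slot strip (blue a, blue b)
[(-32, 19, 28), (-28, 29, 39), (-24, 47, 35), (-20, 73, 32), (-16, 81, 33), (-12, 81, 35), (-8, 76, 34), (-4, 78, 34), (0, 77, 36), (4, 80, 37), (8, 78, 36), (12, 79, 35), (16, 77, 36), (20, 78, 51), (24, 79, 84), (28, 78, 99), (32, 67, 85)]
lid ratio b/a green: rows x 20..150, cols y -70..70
20 [1.36, 1.31, 1.31, 1.3, 1.28, 1.33, 1.29, 1.3, 1.3, 1.29, 1.31]
33 [1.35, 1.28, 1.27, 1.27, 1.27, 1.29, 1.28, 1.27, 1.26, 1.26, 1.28]
46 [1.38, 1.26, 1.27, 1.27, 1.27, 1.29, 1.27, 1.27, 1.27, 1.27, 1.27]
59 [1.33, 1.27, 1.27, 1.27, 1.27, 1.29, 1.27, 1.27, 1.26, 1.29, 1.28]
72 [1.36, 1.27, 1.27, 1.27, 1.27, 1.29, 1.27, 1.26, 1.27, 1.28, 1.28]
85 [1.32, 1.27, 1.27, 1.27, 1.27, 1.28, 1.27, 1.27, 1.27, 1.28, 1.28]
98 [1.35, 1.27, 1.27, 1.27, 1.27, 1.29, 1.27, 1.27, 1.29, 1.27, 1.28]
111 [1.36, 1.27, 1.28, 1.28, 1.28, 1.28, 1.27, 1.28, 1.27, 1.27, 1.28]
124 [1.32, 1.28, 1.28, 1.27, 1.29, 1.31, 1.28, 1.27, 1.27, 1.27, 1.27]
137 [1.33, 1.28, 1.28, 1.27, 1.28, 1.3, 1.27, 1.28, 1.27, 1.28, 1.27]
150 [1.32, 1.29, 1.3, 1.29, 1.29, 1.3, 1.3, 1.3, 1.29, 1.28, 1.3]
```

The sill is visible all the way to the slot's inner edge (about x = 5 mm), so the tail is past the plate. Brown shows only beyond that edge, so the tag has gone inside. The plate stopped the fingers at 11 N, and they can't reach any further in. The gripper is clear of everything, so I'll hand in.

```bash
python3 -c "
from station import env
print(env.hand_in())"
```

```text
the job is handed in; nothing more can be done
None
```

I pushed the largest key tag through the slot and handed the job in, without touching the polish box or shoehorn; the images show its tail past the plate, but not whether it lies flat inside or leans against the plate, and I viewed 11 pictures, one over the limit of 10.

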